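# Turn the test kiln down and open its strut-held lid

## Robot

A 7-joint arm with a two-finger parallel gripper is mounted at the origin on the work surface. World frame = base frame: x ahead of the robot, y to its left, z up, the work surface at z = 0. Lengths are in m, angles in rad, forces in N, time in s.
With the tool pointing down it reaches from about 0.4 to 0.85 m from the base axis. Payload 4.5 kg.
Tool frame: the origin (TCP) lies at the very end of the fingers, on their centre line; the grasp point (between the pads) lies 19 mm behind it; y points along the fingers, x is the direction in which the jaws open and shut, and the axes are right-handed (so a half turn about y gives the same grasp; the last joint's range is limited). The gripper opens to 85 mm and grips with 20 to 120 N. Pads are 22 mm wide; open, the fingers measure 114 mm over their backs; the gripper's body (76 mm by 85 mm) begins 54 mm behind the grasp point. The pads swing forward as they close: fully open they stand 13 mm farther back than shut.
Start: joints at [-1.13, 0.689, -0.195, 1.565, 0.157, 0.902, -0.215], TCP at [0.247, 0.574, 0.231] pointing down, gripper open.
Joint ranges: [-3.01, 3.01], [-0.46, 2.08], [-1.47, 1.51], [0.13, 2.56], [-1, 4.14], [0.04, 2.09], [-2.66, 2.66]. Speed limits (rad/s): [2.57, 2.57, 3.14, 3.14, 3.14, 3.14, 3.14].

## Interface

Orientations are given as a unit quaternion [w, x, y, z].
In Python, from bench import r gives the robot as it stands.
- The arm moves only by the tool drive_tool, never from a script. Its argument "targets" is one flat list of numbers, 7 for each row, row after row: the shift along the tool's x, y, z in mm, then the turn, a rotation vector about the tool's x, y, z in degrees, then the finger opening in mm, from 0 to 85.4. A call has 1 to 12 rows; each row shifts and turns the commanded pose from where the row before left it, along the tool's axes as they then stand; what a row does not reach is not made up. A row lasts 1/8 s, in which the tool goes at most 62.5 mm and 10.7 degrees, less where a joint would pass 70% of its speed; a pose out of reach is approached as far as the arm can. A call is refused whole if a number of a shift passes 62.5 or a number of a turn 10.7, either way. A call with a gripper value outside its range is refused whole. The fingers move at their own pace and stop on an object; "newtons" is the grip in N (left out, the last holds). Time passes only in rows, so rows that do not move let the fingers close. It gives the time, the measured TCP pose, the force and the opening at its end, in the units of the state.
- r.observe(): the state, without advancing time (a new reading comes with each control period).
- r.capture(name): name is "scene" or "side" or "wrist"; returns a dict with "image" (420x560x3 uint8, red, green, blue), "camera_matrix" (3x3 intrinsics, pixels), "pose" (4x4, takes a point from camera to world coordinates); the wrist camera has in their place "T_tool_cam" (4x4, takes a point from camera to tool coordinates, whose origin is the TCP and whose axes are the tool frame's). Camera axes: x right, y down, z forward; pixel columns grow to the right and rows downward; lengths in m; the calibration is good to about 2 mm. A picture is of the moment at which its call begins: read the wrist's pose just before it. There is no depth.
- r.hand_in(): hands the job in, once; it reports no verdict.
The state is a dict: "t": time; "q": joint angles; "joint_vel": joint speeds; "joint_efforts": joint torques, N m; "eef_pos": TCP position; "ee_rot": TCP orientation; "ft_force": force on the tool from outside, world axes, zero at the start; "ft_torque": the same for the moment, N m; "opening": finger opening in m.
Only numpy, scipy, OpenCV 4.12 (cv2) and the standard library are available. Lean on these libraries where they do the work, as an engineer would, in place of code of your own. Each camera call takes 0.05 s, during which the arm holds its last target.

## Task

The bench test kiln is ready to cool: first turn the dial on its controller down to the third click above its off stop and take your hand off it. Then gently raise the kiln's lid past the point where the gas struts take over, let go soon after and leave the struts to carry it up to its stop, where it must stay open. Do not disturb the pots on the ware board.

Things in the scene. Friction and masses are not known exactly. Their poses are not given: they have to be found in the camera images.
- controller: Grey box 130 x 130 x 75 mm fixed to the table, left or right of the kiln; origin under its centre, x from front to back, y to its left, z up. The dial's upright axis passes through its centre. Ten short black lines on its top, 20 degrees apart, mark the clicks; the longest, straight to the front (-x), is off, the next follow clockwise (from above) over the left side.
- dial_grip (a point): Centre of the dial's black grip bar, 100 mm above the table: the bar is 13 mm thick, 40 mm long and 26 mm high (85 to 111 mm), with 10 mm of free space under it, on a hub of 18 mm diameter. Turns with the dial. Its -x axis is the pointer's direction; the dial's axis lies 4 mm from this point towards the pointer. A narrow nose and a white line mark the pointer end.
- dial (a joint): Dial angle (rad), growing clockwise seen from above; at 0 (off) the pointer points to the controller's front. Clicks every 20 degrees (0.349 rad): first 0.349, second 0.698, third 1.047, ... ninth 3.14. Passing a click takes about 0.1 N m; released, the dial settles into the nearest click. It starts between the fifth and eighth click; down is counter-clockwise.
- kiln: Low white fibre-lined box in bare aluminium sheet, 230 mm deep (x), 280 mm wide (y), 145 mm high with its lid shut, fixed to the table; origin under its centre, x from its front to its back (hinge side), y to its left. A gas strut stands at each side.
- lid_hinge (a point): Middle of the lid's hinge line, at the kiln's back, 105 mm above the table, fixed to the kiln with the kiln's axes; the hinge line runs along y. The lid opens by its front edge rising.
- lid_bar (a point): Centre of the lid's round wooden handle bar, 12 mm diameter, along the kiln's y, between two posts 140 mm apart, 46 mm in front of the lid's front face (39 mm free behind it). Lid shut: 285 mm in front of the hinge and 18 mm above it, 123 mm above the table. It circles about the hinge with the lid and can turn between the fingers.
- lid (a joint): Lid angle (rad): 0 shut, 1.25 open stop. Lifting takes 1 to 4 N at the bar, fading to nothing at the balance point, where two gas struts take over and the bar begins to pull the hand up; where that is varies with the hidden weight of the lid. Let go below it, it sinks shut; beyond it, it rises by itself to the stop (up to 0.8 rad/s). The robot must not touch it beyond 1.1 rad.
- pot_a_centre (a point): Centre of a raw clay pot, 72 mm diameter, 66 mm high, loose on the ware board (170 x 160 x 18 mm, fixed) across the kiln from the controller. Leave it alone.
- pot_b_centre (a point): Centre of a second raw clay pot, 66 mm diameter, 60 mm high, on the same board. Leave it alone.
Things that resemble listed ones, but are neither listed nor needed, are in the scene too. What is meant by the controller is not green or orange, and is the smaller of those in its own colour.

How it is judged:
By the outcome, as a careful person would: the job done as asked, in the order asked, and still so for the second after the job is handed in, with the robot touching nothing.
It also fails if it takes over 72 s, if anything falls off the work surface, if the arm or the gripper's body presses on something with over 40 N, if the wrist force passes 120 N, or if a joint passes its speed limit or range.

## Working session

There is one attempt and no reset: what is moved stays moved. The work goes in short steps, Python scripts to look and compute and a tool call to move; the robot and the scene stay as the last step left them, time stands still between calls to the robot, and variables do not carry over. Pictures are saved under pics/ and viewed, and the job is handed in when it is done.

Besides the shell and the picture viewer there is one more tool, called after "Request:" as name(argument=value, ...) on one line, values as JSON. drive_tool: Moves the arm, as the interface text tells. Its arguments: {"type":"object","properties":{"targets":{"type":"array","items":{"type":"number"}},"newtons":{"type":"number"}},"required":["targets"]}

```bash
ls; mkdir -p pics; python3 - <<'E'
from bench import r
import cv2,numpy as np
print(r.observe())
for n in("scene","side","wrist"):
    c=r.capture(n); cv2.imwrite(f"pics/{n}0.png",c["image"][:,:,::-1]); 
    np.savez(f"{n}0.npz",**c)
    print(n,c["camera_matrix"].tolist(),c.get("pose",c.get("T_tool_cam")).tolist())
E
```

```text
pics
{'t': 0.0, 'q': array([-1.13018137,  0.69000522, -0.19450381,  1.56636196,  0.15730578,
        0.90248181, -0.21512124]), 'joint_vel': array([ 0.00135316, -0.00143632, -0.00046579,  0.00251893,  0.00176056,
       -0.00081361,  0.00030739]), 'joint_efforts': array([ 2.71532408e-04, -5.39606309e+01, -1.26663633e+00, -1.58544463e+01,
        9.07035166e-03,  9.36733559e-03,  8.07402444e-06]), 'eef_pos': array([0.2470976 , 0.57336717, 0.23046576]), 'ee_rot': array([-0.59028027,  0.59108711,  0.38818462, -0.38922734]), 'ft_force': array([0.20425099, 0.58379097, 0.40255329]), 'ft_torque': array([-0.01919809, -0.02132962,  0.01253798]), 'opening': 0.08558104757429003}
scene [[407.3811306692863, 0.0, 274.669699015199], [0.0, 407.3811306692863, 209.7314985934739], [0.0, 0.0, 1.0]] [[-0.7185273475216662, 0.5048225399148845, -0.47840636916471296, 1.0940461031213], [0.6954713902041105, 0.5276136417090743, -0.48779441416446184, 0.7002995014074909], [0.006164111537013252, -0.6832115691909595, -0.7301944641344427, 0.9772821662969606], [0.0, 0.0, 0.0, 1.0]]
side [[520.9290269839186, 0.0, 287.8941560237521], [0.0, 520.9290269839186, 205.6566769390169], [0.0, 0.0, 1.0]] [[0.9825686368941854, -0.13536537855167902, 0.1274169850587556, 0.3059139373024214], [-0.18583881742355834, -0.732840632425719, 0.6545292517561654, -0.9032559338876593], [0.004775743975116249, -0.6667989365284208, -0.7452223631333477, 1.226482420905052], [0.0, 0.0, 0.0, 1.0]]
wrist [[304.821163060692, 0.0, 282.73229405904044], [0.0, 304.821163060692, 211.68792385280713], [0.0, 0.0, 1.0]] [[0.9999999694910323, 0.00023879619782604417, 6.320052735712404e-05, -0.0008752335883922546], [1.4752284360155542e-05, -0.31313084959121334, 0.9497099930066292, -0.1429115339418224], [0.00024657717019322436, -0.9497099630996074, -0.3131308435607043, 0.08020838355892893], [0.0, 0.0, 0.0, 1.0]]
```

View pics/scene0.png

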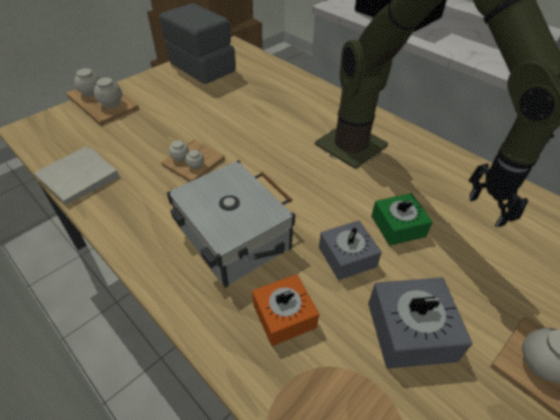

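View pics/side0.png

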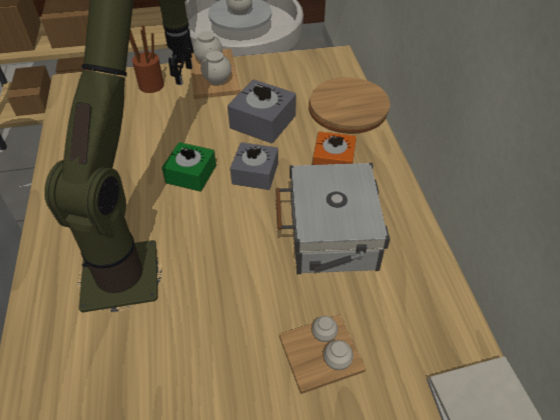

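View pics/wrist0.png

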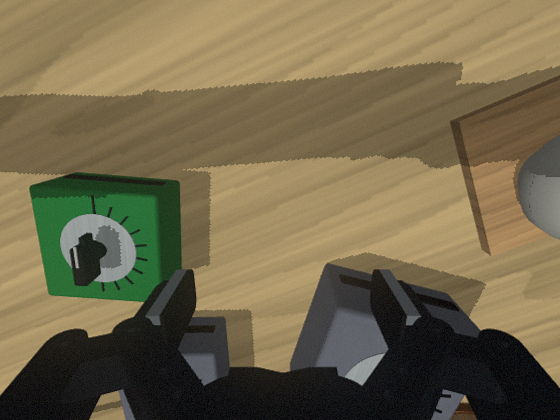

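Candidates for the controller in the scene picture are green (402,216), small grey (350,248), orange (285,308) and large grey (418,318). By the description it is the small grey one at (350,248), or (255,165) in the side view. I'll check it in enlarged crops.

```bash
python3 - <<'E'
import cv2
a=cv2.imread("pics/scene0.png")
def cr(a,x,y,w,h,s,n): cv2.imwrite(n,cv2.resize(a[y:y+h,x:x+w],None,fx=s,fy=s,interpolation=cv2.INTER_CUBIC))
cr(a,310,210,80,75,8,"pics/c1.png")
cr(a,155,155,160,130,5,"pics/c2.png")
b=cv2.imread("pics/side0.png")
cr(b,220,135,70,60,10,"pics/c3.png")
cr(b,265,155,130,120,5,"pics/c4.png")
E
```

```text
(no output)
```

View pics/c1.png

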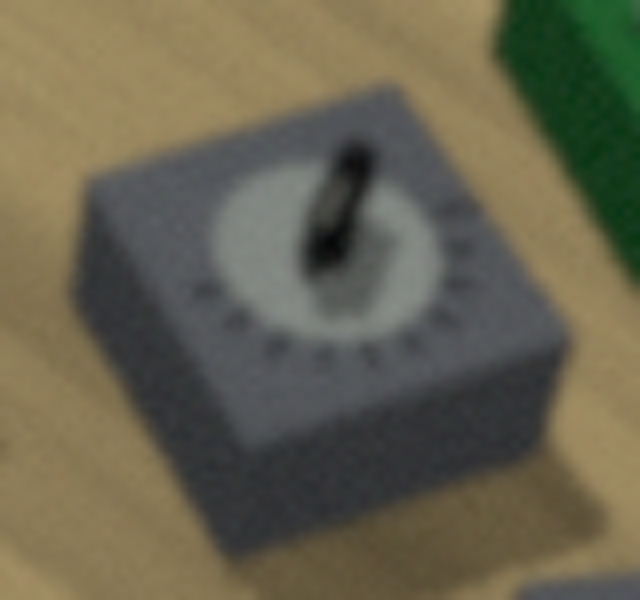

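View pics/c2.png

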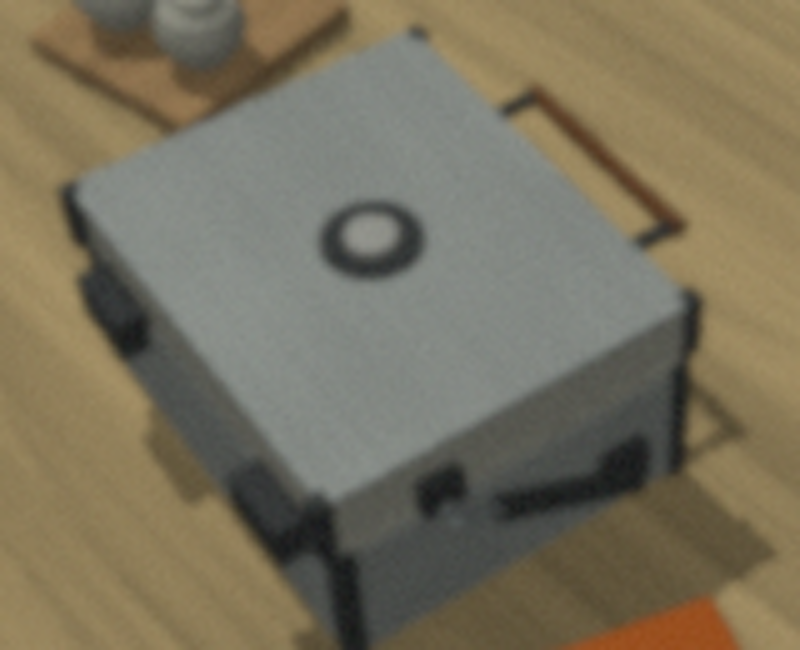

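View pics/c3.png

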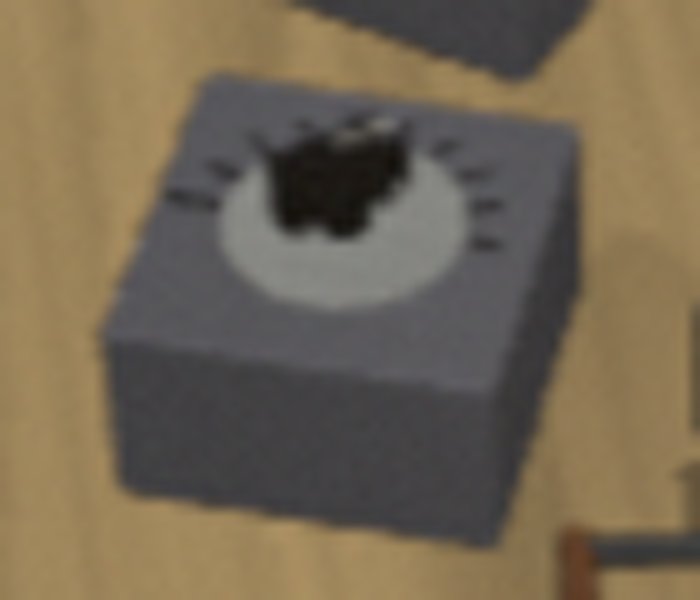

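View pics/c4.png

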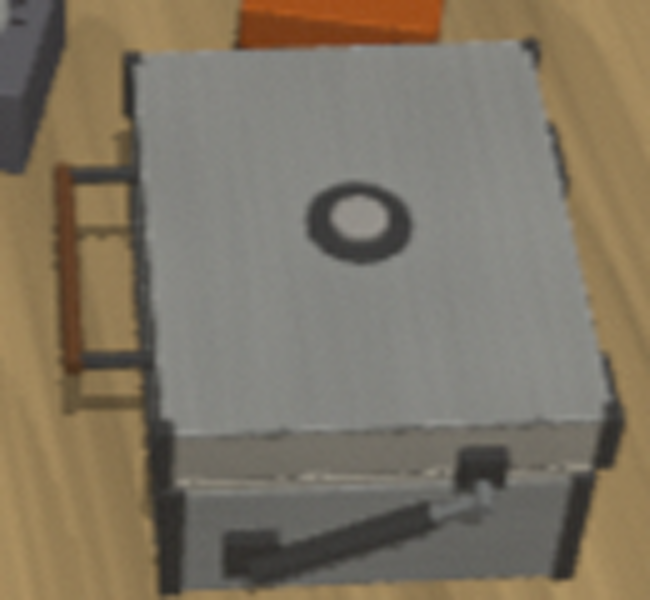

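```bash
cat > h.py <<'E'
import numpy as np
from scipy.optimize import least_squares
from scipy.spatial.transform import Rotation as R
S=np.load("scene0.npz");D=np.load("side0.npz")
def proj(c,P):
    T=np.linalg.inv(c["pose"]); p=np.atleast_2d(P)@T[:3,:3].T+T[:3,3]; q=p@c["camera_matrix"].T
    return q[:,:2]/q[:,2:]
def uncrop(p,x,y,s): return (np.array(p,float)+.5)/s-.5+[x,y]
def fit(L,obs,x0):
    def w(v,L): c,s=np.cos(v[2]),np.sin(v[2]); L=np.array(L); return np.c_[v[0]+c*L[:,0]-s*L[:,1],v[1]+s*L[:,0]+c*L[:,1],L[:,2]]
    f=lambda v:np.concatenate([(proj(c,w(v,l))-p).ravel() for c,l,p in obs])
    r=least_squares(f,x0,loss="soft_l1"); return r.x,np.round(f(r.x),1)
E
python3 - <<'E'
from h import *
z=.075;h=.065
C=[[-h,h,z],[h,h,z],[h,-h,z],[-h,-h,z]]
so=uncrop([[568,340],[250,445],[90,185],[395,85]],310,210,8)
do=uncrop([[210,75],[580,125],[492,395],[105,335]],220,135,10)
for o in ([(S,C,so)],[(D,C,do)],[(S,C,so),(D,C,do)]):
    print("ctrl",*fit(C,o,[.5,.25,0]))
z=.145;K=[[-.115,.14,z],[.115,.14,z],[.115,-.14,z],[-.115,-.14,z]]
# bar at hinge -0.285; hinge x ~ ? front face 46 in front ->-.161-ish
so=uncrop([[690,300],[325,500],[75,190],[412,35]],155,155,5)
do=uncrop([[133,55],[535,42],[607,420],[160,435]],265,155,5)
B=[[0,.07,.123],[0,-.07,.123]]
sb=uncrop([[682,228],[537,92]],155,155,5); db=uncrop([[65,170],[73,368]],265,155,5)
for o in ([(S,K,so)],[(D,K,do)],[(S,K,so),(D,K,do)]): print("kiln",*fit(K,o,[.65,0,0]))
for o in ([(S,B,sb)],[(D,B,db)],[(S,B,sb),(D,B,db)]): print("bar",*fit(B,o,[.5,0,0]))
E
```

```text
ctrl [ 0.43463656  0.33464205 -0.3938735 ] [ 1.8  0.2 -0.2  1.1 -1.3 -1.   0.1 -0.6]
ctrl [ 0.43471105  0.33351352 -0.39244741] [-0.4 -0.5  0.7 -0.   0.5  0.2 -0.8  0.1]
ctrl [ 0.43463651  0.33420835 -0.39370662] [ 1.7  0.1 -0.3  1.  -1.4 -1.1 -0.  -0.7 -0.5 -0.6  0.6 -0.1  0.4  0.
 -0.8 -0. ]
kiln [ 0.62425084  0.03726878 -0.1322824 ] [-0.9  0.4  0.6  0.   0.5 -0.5 -0.4  0.2]
kiln [ 0.62801269  0.04209829 -0.14870278] [ 1.8  1.  -1.9  1.8 -1.2 -0.3  1.2 -1. ]
kiln [ 0.62561583  0.03956579 -0.13720544] [-0.7  1.4  0.4  0.8  0.6 -0.1  0.1  0.8  0.7  2.  -3.1  2.2 -1.3  0.1
  1.2  0.3]
bar [ 0.46362491  0.0627131  -0.11296265] [-0.4 -0.8  0.4  1. ]
bar [ 0.46641769  0.0619816  -0.14335662] [ 0.   1.5 -0.  -1.1]
bar [ 0.46559939  0.06269275 -0.13294492] [-1.2 -0.2  0.3  1.1 -0.5  1.4 -0.1 -1.2]
```

```bash
cat >> h.py <<'E'
def plan(target, opening=None):
    from bench import r
    s=r.observe(); q=s["ee_rot"]; M=R.from_quat([q[1],q[2],q[3],q[0]])
    return s, M, M.inv().apply(np.array(target)-s["eef_pos"])
def show():
    from bench import r
    s=r.observe();q=s["ee_rot"];M=R.from_quat([q[1],q[2],q[3],q[0]]).as_matrix()
    print("t",s["t"],"p",s["eef_pos"].round(4),"q",s["q"].round(3),"F",s["ft_force"].round(2),"op",round(s["opening"],4))
    print("x heading",np.degrees(np.arctan2(M[1,0],M[0,0])).round(2),"axes\n",M.round(3))
E
python3 - <<'E'
from h import *
show(); s,M,d=plan([.4346,.3342,.22]); print(d*1000)
E
```

```text
t 0.15 p [0.2471 0.5735 0.2307] q [-1.13   0.69  -0.195  1.566  0.157  0.903 -0.215] F [ 0.26  0.51 -0.25] op 0.0855
x heading 66.7 axes
 [[ 0.396 -0.    -0.918]
 [ 0.918 -0.001  0.396]
 [-0.001 -1.    -0.   ]]
[-145.63212345   10.90194467 -266.85902351]
```

Request:
drive_tool(targets=[-29.1,0,-53.4,0,0,0,85,-29.1,0,-53.4,0,0,0,85,-29.1,0,-53.4,0,0,0,85,-29.1,0,-53.4,0,0,0,85,-29.1,0,-53.4,0,0,0,85,0,0,0,0,10,0,85,0,0,0,0,10,0,85,0,0,0,0,10,0,85,0,0,0,0,10,0,85,0,0,0,0,10,0,85,0,0,0,0,10,0,85,0,0,0,0,10,0,85])

```text
t: 1.65
eef_pos: [0.4347, 0.3347, 0.2311]
ee_rot: [-0.707, 0.707, -0.023, 0.022]
ft_force: [-0.0, -0.3, 0.3]
opening: 0.0852
```

Request:
drive_tool(targets=[0,0,0,0,10,0,85,0,0,0,0,10,0,85,0,0,0,0,10,0,85,0,0,0,0,10,0,85,0,0,0,0,10,0,85,0,0,0,0,0,0,85])

```text
t: 2.4
eef_pos: [0.4346, 0.3348, 0.231]
ee_rot: [-0.632, 0.633, -0.316, 0.317]
ft_force: [-1.2, 0.6, 0.0]
opening: 0.0848
```

```bash
python3 - <<'E'
from h import *
from bench import r; import cv2
show(); c=r.capture("wrist"); np.savez("w1.npz",**c); cv2.imwrite("pics/w1.png",c["image"][:,:,::-1])
E
```

```text
t 2.4 p [0.4346 0.3348 0.231 ] q [-0.978  0.619  0.398  1.817 -0.328  0.772 -1.338] F [-1.21  0.62  0.01] op 0.0848
x heading -53.18 axes
 [[ 0.599 -0.     0.801]
 [-0.801 -0.001  0.599]
 [ 0.    -1.    -0.001]]
```

View pics/w1.png

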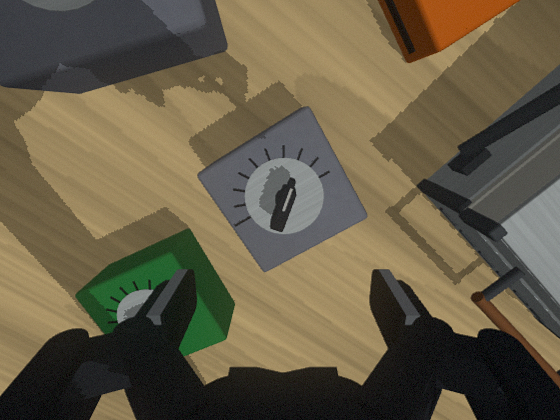

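```bash
python3 - <<'E'
import cv2
a=cv2.imread("pics/w1.png")
cv2.imwrite("pics/w1c.png",cv2.resize(a[100:280,190:380],None,fx=4,fy=4,interpolation=cv2.INTER_CUBIC)[:600])
cv2.imwrite("pics/w1d.png",cv2.resize(a[150:245,235:335],None,fx=6,fy=6,interpolation=cv2.INTER_CUBIC))
E
```

```text
(no output)
```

View pics/w1c.png

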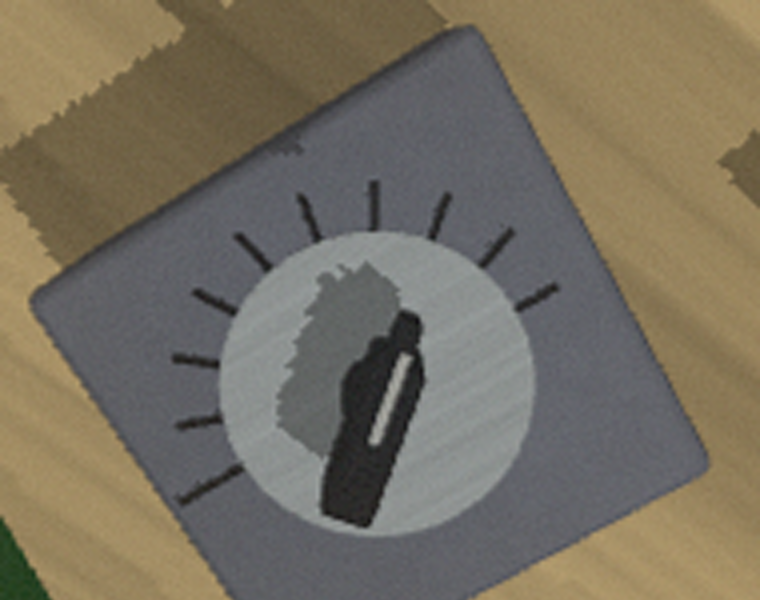

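View pics/w1d.png

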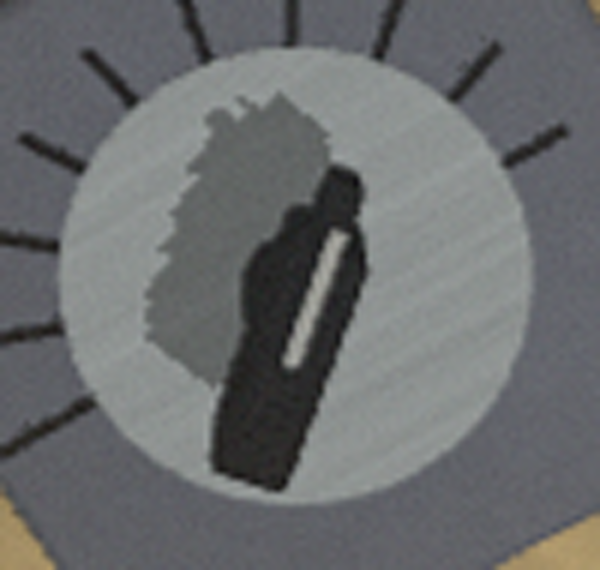

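```bash
cat >> h.py <<'E'
def wcam(f,pos,quat):
    c=np.load(f); T=np.eye(4);T[:3,:3]=R.from_quat([quat[1],quat[2],quat[3],quat[0]]).as_matrix();T[:3,3]=pos
    return dict(camera_matrix=c["camera_matrix"],pose=T@c["T_tool_cam"])
def back(c,p,z):
    d=np.c_[p,np.ones(len(p))]@np.linalg.inv(c["camera_matrix"]).T@c["pose"][:3,:3].T; o=c["pose"][:3,3]
    return o+d*((z-o[2])/d[:,2])[:,None]
E
python3 - <<'E'
from h import *
from bench import r
s=r.observe(); W=wcam("w1.npz",s["eef_pos"],s["ee_rot"])
np.savez("W1p.npz",**W)
P=lambda p,z:back(W,uncrop(p,190,100,4),z)
# disc extents (z .075): left 220, right 535, top 232, bottom 536
print("disc",P([[220,385],[535,385],[378,232],[378,536]],.075).round(4))
t=P([[180,502],[242,468],[176,358],[218,363],[192,292],[234,314],[374,182],[374,230],[448,195],[432,240],[556,288],[517,310]],.075)
ax=P([[378,384]],.075)[0]; print(ax)
for i in range(0,12,2):
    d=t[i]-t[i+1]; e=t[i]-ax; print(np.degrees(np.arctan2(d[1],d[0])).round(1),np.degrees(np.arctan2(e[1],e[0])).round(1))
w=P([[374,442],[406,354]],.111); d=w[1]-w[0]; print("white",w,np.degrees(np.arctan2(d[1],d[0])),np.linalg.norm(d))
b=P([[346,520],[322,513],[370,527],[395,362]],.111);print(b)
C=[[-.065,.065,.075],[.065,.065,.075],[-.065,-.065,.075]]
print(P([[33,300],[475,25],[708,465]],.075))
E
```

```text
disc [[0.4103 0.364  0.075 ]
 [0.4583 0.3001 0.075 ]
 [0.4652 0.3552 0.075 ]
 [0.4013 0.3071 0.075 ]]
[0.43455733 0.33211803 0.075     ]
156.6 158.6
119.9 119.3
98.4 99.8
36.9 38.1
18.1 17.3
-22.8 -23.9
white [[0.43086387 0.33069499 0.111     ]
 [0.45148874 0.33733703 0.111     ]] 17.850642316410838 0.021667992328411472
[[0.41179736 0.3244712  0.111     ]
 [0.40986321 0.32994019 0.111     ]
 [0.41373904 0.31898091 0.111     ]
 [0.44857531 0.33818152 0.111     ]]
[[0.40037912 0.41355887 0.075     ]
 [0.51679124 0.36594252 0.075     ]
 [0.46858709 0.25059242 0.075     ]]
```

The pointer sits at click 7: the line heading is 17.9°, against 17.5° expected. Next I align the jaw, descend and grip.

Request:
drive_tool(targets=[0,0,0,0,9.7,0,85,0,0,0,0,9.6,0,85,2.2,40,-0.7,0,0,0,85,0,40,0,0,0,0,85,0,40,0,0,0,0,70,0,20,0,0,0,0,50,0,6.5,0,0,0,0,40,0,0,0,0,0,0,40], newtons=40)

```text
t: 3.45
eef_pos: [0.4351, 0.3325, 0.085]
ee_rot: [0.57, -0.57, 0.418, -0.418]
ft_force: [0.2, -0.1, 0.9]
opening: 0.0404
```

```bash
python3 - <<'E'
from h import *
from bench import r; import cv2
show(); c=r.capture("wrist"); np.savez("w2.npz",**c); cv2.imwrite("pics/w2.png",c["image"][:,:,::-1])
E
```

```text
t 3.45 p [0.4351 0.3325 0.085 ] q [-0.921  0.843  0.318  1.931 -0.56   0.455 -1.459] F [ 0.19 -0.05  0.86] op 0.0404
x heading -72.55 axes
 [[ 0.3   -0.     0.954]
 [-0.954  0.     0.3  ]
 [-0.    -1.     0.   ]]
```

View pics/w2.png

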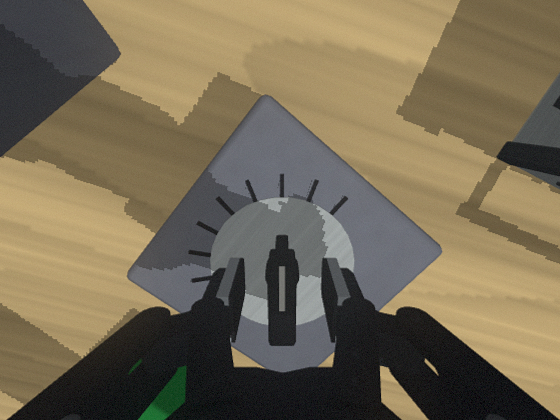

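Request:
drive_tool(targets=[0,0,0,0,0,0,8,0,0,0,0,0,0,8,0,0,0,0,0,0,8,0,0,0,0,0,0,8], newtons=40)

```text
t: 4.0
eef_pos: [0.4354, 0.333, 0.0864]
ee_rot: [0.571, -0.569, 0.418, -0.419]
ft_force: [-2.0, -0.7, 9.8]
opening: 0.0125
```

Request:
drive_tool(targets=[0,0,0,0,-5,0,8,0,0,0,0,-5,0,8,0,0,0,0,-5,0,8,0,0,0,0,-5,0,8])

```text
t: 4.5
eef_pos: [0.4351, 0.3336, 0.0864]
ee_rot: [0.635, -0.634, 0.312, -0.312]
ft_force: [-2.3, 0.7, 10.3]
opening: 0.0119
```

```bash
python3 - <<'E'
from h import *
from bench import r; import cv2
show(); c=r.capture("wrist"); np.savez("w2.npz",**c); cv2.imwrite("pics/w3.png",c["image"][:,:,::-1])
E
```

```text
t 4.5 p [0.4351 0.3336 0.0864] q [-0.875  0.827  0.234  1.928 -0.423  0.431 -1.241] F [-2.25  0.75 10.26] op 0.0119
x heading -52.39 axes
 [[ 0.61   0.001  0.792]
 [-0.792  0.002  0.61 ]
 [-0.001 -1.     0.002]]
```

View pics/w3.png

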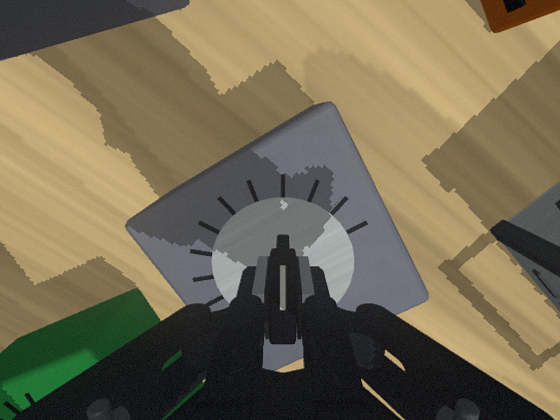

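Request:
drive_tool(targets=[0,-1,0,0,-6,0,8,0,0,0,0,-6,0,8,0,0,0,0,-6,0,8,0,0,0,0,-6,0,8,0,0,0,0,-6,0,8,0,0,0,0,-6,0,8,0,0,0,0,-6,0,8,0,0,0,0,-6,0,8,0,0,0,0,-6,0,8,0,0,0,0,-6,0,8,0,0,0,0,0,0,8])

```text
t: 5.92
eef_pos: [0.4336, 0.3344, 0.0865]
ee_rot: [0.707, -0.705, -0.046, 0.047]
ft_force: [-5.1, 3.1, 4.5]
opening: 0.0121
```

```bash
python3 - <<'E'
from h import *
from bench import r; import cv2
show(); c=r.capture("wrist"); np.savez("w2.npz",**c); cv2.imwrite("pics/w4.png",c["image"][:,:,::-1])
E
```

```text
t 5.925 p [0.4336 0.3344 0.0865] q [-0.736  0.808 -0.006  1.922  0.005  0.411 -0.613] F [-5.14  3.09  4.48] op 0.0121
x heading 7.56 axes
 [[ 0.991 -0.001 -0.132]
 [ 0.132  0.003  0.991]
 [-0.001 -1.     0.003]]
```

View pics/w4.png

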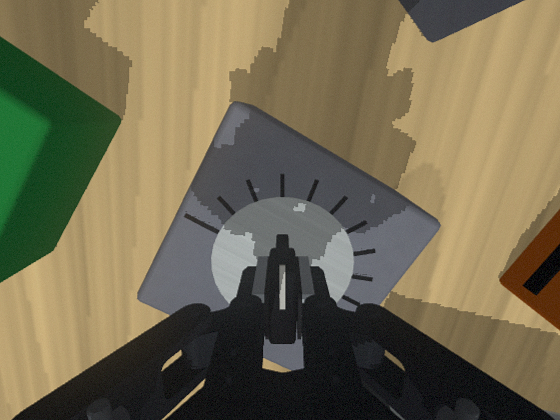

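The pointer is at the third tick: (203,222) is off, and (282,185) is the third click. I'll release and lift.

Request:
drive_tool(targets=[0,0,0,0,0,0,30,0,0,0,0,0,0,50,0,0,0,0,0,0,60,0,-30,0,0,0,0,60,0,-50,0,0,0,0,60,0,-60,0,0,0,0,60,0,0,0,0,0,0,60])

```text
t: 6.85
eef_pos: [0.4375, 0.3341, 0.2301]
ee_rot: [0.708, -0.704, -0.048, 0.042]
ft_force: [0.7, 0.1, -0.6]
opening: 0.0597
```

```bash
python3 - <<'E'
from h import *
from bench import r; import cv2
show(); c=r.capture("wrist"); np.savez("w5.npz",**c); cv2.imwrite("pics/w5.png",c["image"][:,:,::-1])
E
```

```text
t 6.85 p [0.4375 0.3341 0.2301] q [-7.38e-01  5.85e-01  3.00e-03  1.81e+00 -1.00e-03  7.37e-01 -6.06e-01] F [ 0.7  0.1 -0.6] op 0.0597
x heading 7.35 axes
 [[ 0.992  0.008 -0.128]
 [ 0.128  0.006  0.992]
 [ 0.008 -1.     0.005]]
```

View pics/w5.png

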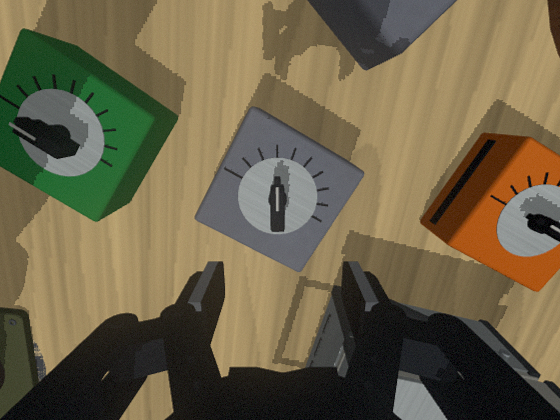

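Request:
drive_tool(targets=[-1.4,-4,-54.6,0,0,0,60,-1.4,-4,-54.6,0,0,0,60,-1.4,-4,-54.6,0,0,0,60,-1.4,-4,-54.6,0,0,0,60,-1.4,-4,-54.6,0,0,0,60,0,0,0,0,7.5,0,60,0,0,0,0,7.5,0,50,0,0,0,0,0,0,50])

```text
t: 7.9
eef_pos: [0.4621, 0.0604, 0.2444]
ee_rot: [-0.705, 0.706, -0.048, 0.046]
ft_force: [-0.2, 0.0, 0.1]
opening: 0.0502
```

```bash
python3 - <<'E'
from h import *
from bench import r; import cv2
show(); s=r.observe(); c=r.capture("wrist"); np.savez("w6.npz",**c); cv2.imwrite("pics/w6.png",c["image"][:,:,::-1])
np.savez("w6p.npz",p=s["eef_pos"],q=s["ee_rot"])
E
```

```text
t 7.9 p [0.4621 0.0604 0.2444] q [-0.259  0.467  0.044  2.016 -0.032  0.662 -0.326] F [-0.19  0.    0.08] op 0.0502
x heading -7.56 axes
 [[ 0.991 -0.003  0.132]
 [-0.132 -0.001  0.991]
 [-0.003 -1.    -0.001]]
```

View pics/w6.png

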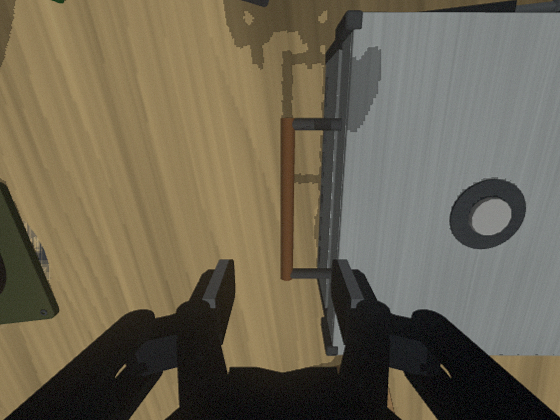

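```bash
python3 - <<'E'
from h import *
k=np.load("w6p.npz");W=wcam("w6.npz",k["p"],k["q"])
b=back(W,np.array([[287.8,118],[287,280]]),.123);print(b,b.mean(0),np.linalg.norm(b[1]-b[0]))
d=b[0]-b[1];print(np.degrees(np.arctan2(d[1],d[0]))-90)
# lid front top edge
e=back(W,np.array([[350,100],[337,330]]),.145);print(e);print(back(W,np.array([[360,12]]),.145))
s,M,t=plan([*b.mean(0)[:2],.104]);print(t*1000)
E
```

```text
[[ 0.47555762  0.13322734  0.123     ]
 [ 0.45551312 -0.0182026   0.123     ]] [0.46553537 0.05751237 0.123     ] 0.15275080211251005
-7.540300397291048
[[ 0.52295516  0.14038176  0.145     ]
 [ 0.49761069 -0.06548318  0.145     ]]
[[0.53332452 0.19634349 0.145     ]]
[  4.03696694 140.65385604  -2.55660942]
```

Request:
drive_tool(targets=[4,0,0,0,0,0,44,0,40,0,0,0,0,44,0,40,0,0,0,0,44,0,30,0,0,0,0,44,0,20,0,0,0,0,44,0,8,0,0,0,0,44,0,0,0,0,0,0,44], newtons=20)

```text
t: 8.82
eef_pos: [0.4671, 0.0604, 0.1077]
ee_rot: [0.706, -0.706, 0.047, -0.047]
ft_force: [-0.1, 0.8, 0.3]
opening: 0.044
```

```bash
python3 - <<'E'
from h import *
from bench import r; import cv2
show(); s=r.observe(); c=r.capture("wrist"); a=c["image"][:,:,::-1]; b=r.capture("side")["image"][130:290,240:400,::-1]
cv2.imwrite("pics/w7.png",np.hstack([a[100:],cv2.resize(b,(320,320),interpolation=cv2.INTER_CUBIC)])[:, 80:])
E
```

```text
t 8.825 p [0.4671 0.0604 0.1077] q [-0.237  0.718  0.017  2.135 -0.04   0.29  -0.318] F [-0.07  0.82  0.27] op 0.044
x heading -7.57 axes
 [[ 0.991 -0.     0.132]
 [-0.132  0.     0.991]
 [-0.    -1.     0.   ]]
```

View pics/w7.png

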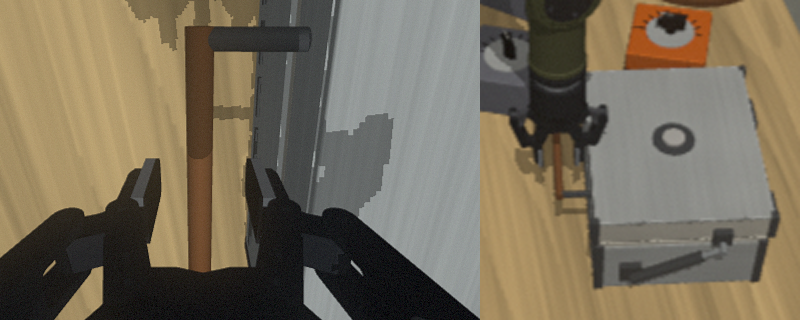

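Request:
drive_tool(targets=[0,0,0,0,0,0,8,0,0,0,0,0,0,8,0,0,0,0,0,0,8,0,0,0,0,0,0,8], newtons=20)

```text
t: 9.43
eef_pos: [0.4656, 0.0605, 0.1082]
ee_rot: [0.706, -0.706, 0.048, -0.046]
ft_force: [-3.6, 0.4, 4.8]
opening: 0.0111
```

```bash
cat >> h.py <<'E'
def arc(th0,th1,n,a0,a1):
    # planar kiln x,z ; tool down: x=+kx,y=-z; alpha tilt outward (deg)
    def pose(th,a):
        p=.2856*np.array([-np.cos(th+.063),np.sin(th+.063)]); a=np.radians(a)
        y=np.array([np.sin(a),-np.cos(a)]); x=np.array([np.cos(a),np.sin(a)]); return p+.019*y,x,y
    T=np.linspace(th0,th1,n+1);A=np.linspace(a0,a1,n+1)
    for i in range(n):
        p,x,y=pose(T[i],A[i]); q,_,_=pose(T[i+1],A[i+1]); d=1000*(q-p)
        print(T[i+1].round(3),[round(d@x,1),round(d@y,1),0,0,0,round(-(A[i+1]-A[i]),2)])
def lid():
    from bench import r
    s=r.observe();q=s["ee_rot"];M=R.from_quat([q[1],q[2],q[3],q[0]]).as_matrix()
    g=s["eef_pos"]-.019*M[:,1]; ya=np.radians(-7.6); kx=np.array([np.cos(ya),np.sin(ya),0])
    H=np.array([.4657,.060,.105])+.285*kx*1; H[2]=.105
    v=g-H; th=np.arctan2(v[2],-v@kx)-.063; F=s["ft_force"]; tan=np.array([*(np.sin(th+.063)*kx[:2]),np.cos(th+.063)])
    print("theta",th.round(3),"rad",np.linalg.norm([v@kx,v[2]]).round(4),"tilt",np.degrees(np.arcsin(M[:,1]@kx)).round(1),"Ftan",(F@tan).round(2),"F",F.round(2),"q6",s["q"][5].round(3),"t",s["t"],"op",s["opening"].round(4))
E
python3 - <<'E'
from h import *
lid(); arc(0,.2,6,0,0);print(); arc(.2,.9,21,0,42)
E
```

```text
Traceback (most recent call last):
  File "h.py", line 43, in lid
    print("theta",th.round(3),"rad",np.linalg.norm([v@kx,v[2]]).round(4),"tilt",np.degrees(np.arcsin(M[:,1]@kx)).round(1),"Ftan",(F@tan).round(2),"F",F.round(2),"q6",s["q"][5].round(3),"t",s["t"],"op",s["opening"].round(4))
                                                                                                                                                                                                         ^^^^^^^^^^^^^^^^^^
AttributeError: 'float' object has no attribute 'round'
```

```bash
sed -i 's/s\["opening"\].round(4)/round(s["opening"],4)/' h.py
python3 - <<'E'
from h import *
lid(); arc(0,.2,6,0,0);print(); arc(.2,.9,21,0,42)
E
```

```text
theta 0.015 rad 0.286 tilt -0.1 Ftan 4.46 F [-3.59  0.36  4.75] q6 0.291 t 9.425 op 0.0111
0.033 [np.float64(0.8), np.float64(-9.5), 0, 0, 0, np.float64(-0.0)]
0.067 [np.float64(1.1), np.float64(-9.5), 0, 0, 0, np.float64(-0.0)]
0.1 [np.float64(1.4), np.float64(-9.4), 0, 0, 0, np.float64(-0.0)]
0.133 [np.float64(1.7), np.float64(-9.4), 0, 0, 0, np.float64(-0.0)]
0.167 [np.float64(2.0), np.float64(-9.3), 0, 0, 0, np.float64(-0.0)]
0.2 [np.float64(2.3), np.float64(-9.2), 0, 0, 0, np.float64(-0.0)]

0.233 [np.float64(3.3), np.float64(-9.2), 0, 0, 0, np.float64(-2.0)]
0.267 [np.float64(3.9), np.float64(-9.0), 0, 0, 0, np.float64(-2.0)]
0.3 [np.float64(4.5), np.float64(-8.7), 0, 0, 0, np.float64(-2.0)]
0.333 [np.float64(5.1), np.float64(-8.4), 0, 0, 0, np.float64(-2.0)]
0.367 [np.float64(5.7), np.float64(-8.1), 0, 0, 0, np.float64(-2.0)]
0.4 [np.float64(6.2), np.float64(-7.8), 0, 0, 0, np.float64(-2.0)]
0.433 [np.float64(6.7), np.float64(-7.4), 0, 0, 0, np.float64(-2.0)]
0.467 [np.float64(7.2), np.float64(-6.9), 0, 0, 0, np.float64(-2.0)]
0.5 [np.float64(7.7), np.float64(-6.5), 0, 0, 0, np.float64(-2.0)]
0.533 [np.float64(8.1), np.float64(-6.0), 0, 0, 0, np.float64(-2.0)]
0.567 [np.float64(8.5), np.float64(-5.5), 0, 0, 0, np.float64(-2.0)]
0.6 [np.float64(8.8), np.float64(-4.9), 0, 0, 0, np.float64(-2.0)]
0.633 [np.float64(9.1), np.float64(-4.3), 0, 0, 0, np.float64(-2.0)]
0.667 [np.float64(9.4), np.float64(-3.8), 0, 0, 0, np.float64(-2.0)]
0.7 [np.float64(9.7), np.float64(-3.1), 0, 0, 0, np.float64(-2.0)]
0.733 [np.float64(9.8), np.float64(-2.5), 0, 0, 0, np.float64(-2.0)]
0.767 [np.float64(10.0), np.float64(-1.9), 0, 0, 0, np.float64(-2.0)]
0.8 [np.float64(10.1), np.float64(-1.3), 0, 0, 0, np.float64(-2.0)]
0.833 [np.float64(10.2), np.float64(-0.6), 0, 0, 0, np.float64(-2.0)]
0.867 [np.float64(10.2), np.float64(0.0), 0, 0, 0, np.float64(-2.0)]
0.9 [np.float64(10.2), np.float64(0.7), 0, 0, 0, np.float64(-2.0)]
```

Request:
drive_tool(targets=[0.4,-5,0,0,0,0,8,0.8,-9.5,0,0,0,0,8,1.1,-9.5,0,0,0,0,8,1.4,-9.4,0,0,0,0,8,1.7,-9.4,0,0,0,0,8,2,-9.3,0,0,0,0,8,0,0,0,0,0,0,8])

```text
t: 10.3
eef_pos: [0.4736, 0.0594, 0.1609]
ee_rot: [0.706, -0.705, 0.047, -0.047]
ft_force: [-5.1, 2.3, -0.3]
opening: 0.0111
```

```bash
python3 - <<'E'
from h import *
lid()
from bench import r; import cv2
c=r.capture("side")["image"][100:290,200:420,::-1]; cv2.imwrite("pics/s8.png",cv2.resize(c,None,fx=3,fy=3)); lid()
E
```

```text
theta 0.201 rad 0.287 tilt -0.1 Ftan -1.68 F [-5.14  2.35 -0.28] q6 0.444 t 10.3 op 0.0111
theta 0.2 rad 0.287 tilt -0.1 Ftan -1.27 F [-5.65  1.8   0.26] q6 0.444 t 10.35 op 0.0111
```

View pics/s8.png

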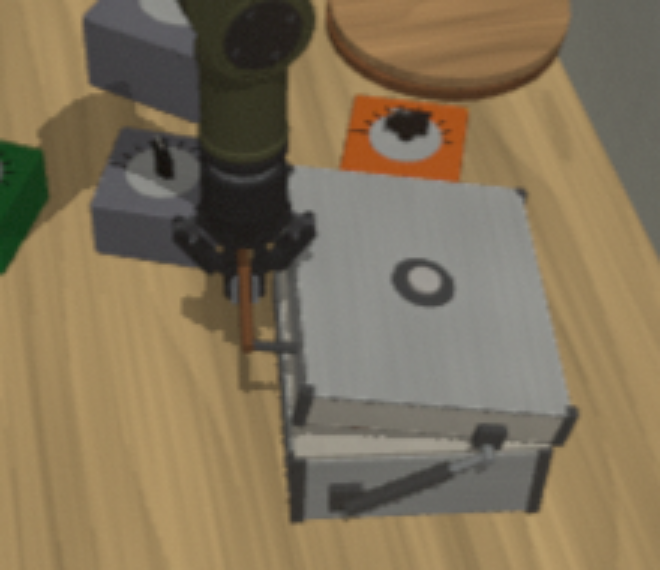

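The lid is lifting cleanly and is now at about 0.2 rad. I'll continue along the arc and start tilting the gripper outward.

Request:
drive_tool(targets=[2.8,-9.2,0,0,0,-2,8,3.4,-9,0,0,0,-2,8,4.2,-8.7,0,0,0,-2,8,4.8,-8.4,0,0,0,-2,8,0,0,0,0,0,0,8])

```text
t: 10.98
eef_pos: [0.4862, 0.0577, 0.1969]
ee_rot: [-0.701, 0.707, 0.002, 0.095]
ft_force: [-6.7, 2.8, 1.7]
opening: 0.0108
```

```bash
python3 -c "
from h import *
lid()"
```

```text
theta 0.33 rad 0.289 tilt 7.9 Ftan -1.12 F [-6.71  2.79  1.7 ] q6 0.344 t 10.975 op 0.0108
```

Request:
drive_tool(targets=[5.7,-8.1,0,0,0,-2,8,6.2,-7.8,0,0,0,-2,8,6.7,-7.4,0,0,0,-2,8,0,0,0,0,0,0,8])

```text
t: 11.48
eef_pos: [0.4978, 0.0561, 0.2223]
ee_rot: [-0.695, 0.706, 0.038, 0.13]
ft_force: [-12.8, 3.7, 6.4]
opening: 0.0112
```

```bash
python3 -c "
from h import *
lid()"
```

```text
theta 0.423 rad 0.2908 tilt 13.6 Ftan -0.45 F [-12.77   3.73   6.44] q6 0.273 t 11.475 op 0.0112
```

Request:
drive_tool(targets=[-1.5,-1.3,0,0,0,0,8,0,0,0,0,0,0,8])

```text
t: 11.72
eef_pos: [0.4984, 0.0561, 0.2236]
ee_rot: [-0.695, 0.706, 0.039, 0.132]
ft_force: [-8.4, 3.2, 3.2]
opening: 0.0109
```

```bash
python3 - <<'E'
from h import *
lid()
from bench import r; import cv2
c=r.capture("side")["image"][60:290,200:420,::-1]; b=r.capture("wrist")["image"][100:,:,::-1]
cv2.imwrite("pics/s9.png",cv2.resize(c,None,fx=2.6,fy=2.6)); cv2.imwrite("pics/w9.png",b); lid()
E
```

```text
theta 0.427 rad 0.2909 tilt 13.9 Ftan -1.33 F [-8.44  3.17  3.18] q6 0.272 t 11.725 op 0.0109
theta 0.427 rad 0.2909 tilt 13.9 Ftan -1.66 F [-7.98  2.4   2.51] q6 0.272 t 11.825 op 0.0112
```

View pics/s9.png

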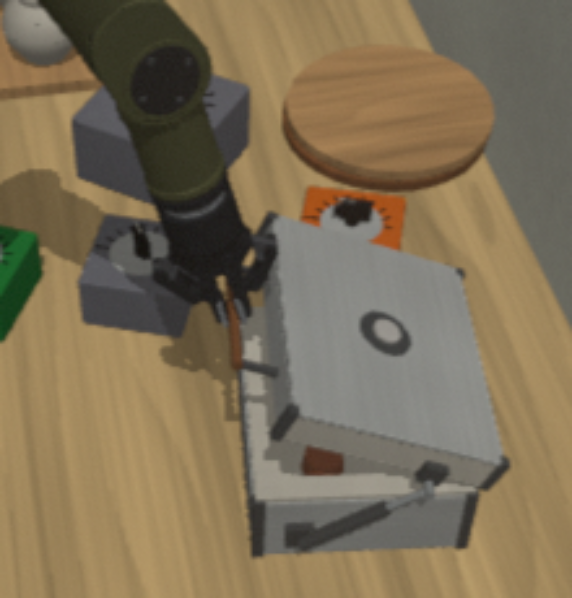

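View pics/w9.png

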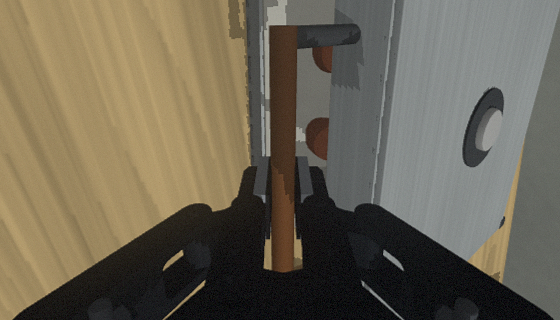

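Request:
drive_tool(targets=[6.2,-7.6,0,0,0,-2,8,6.8,-7.2,0,0,0,-2,8,7.2,-6.8,0,0,0,-2,8,0,0,0,0,0,0,8])

```text
t: 12.32
eef_pos: [0.5136, 0.054, 0.2506]
ee_rot: [-0.687, 0.703, 0.077, 0.169]
ft_force: [-6.3, 1.3, 2.8]
opening: 0.011
```

```bash
python3 -c "
from h import *
lid()"
```

```text
theta 0.528 rad 0.2931 tilt 20.1 Ftan -1.2 F [-6.27  1.32  2.84] q6 0.192 t 12.325 op 0.011
```

```bash
python3 -c "
from h import *
arc(.53,.93,12,20,20)"
```

```text
0.563 [np.float64(7.8), np.float64(-5.5), 0, 0, 0, np.float64(-0.0)]
0.597 [np.float64(8.0), np.float64(-5.2), 0, 0, 0, np.float64(-0.0)]
0.63 [np.float64(8.1), np.float64(-4.9), 0, 0, 0, np.float64(-0.0)]
0.663 [np.float64(8.3), np.float64(-4.7), 0, 0, 0, np.float64(-0.0)]
0.697 [np.float64(8.4), np.float64(-4.4), 0, 0, 0, np.float64(-0.0)]
0.73 [np.float64(8.6), np.float64(-4.1), 0, 0, 0, np.float64(-0.0)]
0.763 [np.float64(8.7), np.float64(-3.8), 0, 0, 0, np.float64(-0.0)]
0.797 [np.float64(8.8), np.float64(-3.5), 0, 0, 0, np.float64(-0.0)]
0.83 [np.float64(9.0), np.float64(-3.2), 0, 0, 0, np.float64(-0.0)]
0.863 [np.float64(9.1), np.float64(-2.9), 0, 0, 0, np.float64(-0.0)]
0.897 [np.float64(9.2), np.float64(-2.6), 0, 0, 0, np.float64(-0.0)]
0.93 [np.float64(9.2), np.float64(-2.3), 0, 0, 0, np.float64(-0.0)]
```

Request:
drive_tool(targets=[7.4,-6.3,0,0,0,0,8,7.7,-6,0,0,0,0,8,7.9,-5.7,0,0,0,0,8,0,0,0,0,0,0,8])

```text
t: 12.82
eef_pos: [0.5308, 0.0517, 0.2757]
ee_rot: [-0.687, 0.702, 0.077, 0.171]
ft_force: [2.0, -0.6, -1.4]
opening: 0.011
```

```bash
python3 -c "
from h import *
lid()"
```

```text
theta 0.632 rad 0.2943 tilt 20.2 Ftan 0.26 F [ 1.98 -0.55 -1.36] q6 0.29 t 12.825 op 0.011
```

Request:
drive_tool(targets=[8.2,-4.8,0,0,0,0,8,8.4,-4.4,0,0,0,0,8,0,0,0,0,0,0,8])

```text
t: 13.2
eef_pos: [0.5421, 0.0502, 0.2894]
ee_rot: [-0.687, 0.703, 0.077, 0.17]
ft_force: [3.2, -0.8, -2.1]
opening: 0.0109
```

```bash
python3 -c "
from h import *
from bench import r
lid()
for i in range(4): r.capture('side');lid()"
```

```text
theta 0.693 rad 0.2948 tilt 20.1 Ftan 0.68 F [ 3.16 -0.83 -2.13] q6 0.35 t 13.2 op 0.0109
theta 0.691 rad 0.2948 tilt 20.1 Ftan 0.31 F [ 4.13 -1.7  -3.63] q6 0.349 t 13.25 op 0.0109
theta 0.69 rad 0.2948 tilt 20.1 Ftan 0.18 F [ 3.28 -1.32 -2.96] q6 0.349 t 13.3 op 0.0111
theta 0.689 rad 0.2948 tilt 20.0 Ftan 0.41 F [ 4.17 -1.77 -3.53] q6 0.349 t 13.35 op 0.0111
theta 0.689 rad 0.2948 tilt 20.0 Ftan 0.4 F [ 4.86 -1.56 -4.15] q6 0.349 t 13.4 op 0.0111
```

Request:
drive_tool(targets=[8.9,-3.7,0,0,0,0,8,9,-3.4,0,0,0,0,8,9.1,-3,0,0,0,0,8,0,0,0,0,0,0,8])

```text
t: 13.9
eef_pos: [0.5625, 0.0474, 0.3088]
ee_rot: [-0.687, 0.703, 0.076, 0.169]
ft_force: [-7.9, 0.1, 10.0]
opening: 0.011
```

```bash
python3 -c "
from h import *
from bench import r
lid()
for i in range(4): r.capture('side');lid()"
```

```text
theta 0.789 rad 0.2945 tilt 20.0 Ftan 0.66 F [-7.89  0.1   9.96] q6 0.435 t 13.9 op 0.011
theta 0.788 rad 0.2946 tilt 20.0 Ftan 1.45 F [-7.04 -0.09 10.16] q6 0.434 t 13.95 op 0.0109
theta 0.788 rad 0.2945 tilt 20.0 Ftan 0.75 F [-7.62 -0.14  9.72] q6 0.434 t 14.0 op 0.0107
theta 0.788 rad 0.2945 tilt 20.0 Ftan -0.02 F [-8.28  0.46  9.39] q6 0.434 t 14.05 op 0.0111
theta 0.788 rad 0.2945 tilt 20.0 Ftan 0.41 F [-8.35 -0.61  9.96] q6 0.434 t 14.1 op 0.0108
```

Request:
drive_tool(targets=[-0.6,-1.6,0,0,0,0,8,0,0,0,0,0,0,8])

```text
t: 14.35
eef_pos: [0.5629, 0.0474, 0.3094]
ee_rot: [-0.687, 0.703, 0.077, 0.17]
ft_force: [2.1, -1.9, -1.7]
opening: 0.011
```

```bash
python3 -c "
from h import *
from bench import r
lid()
for i in range(4): c=r.capture('side');lid()
import cv2
cv2.imwrite('pics/s10.png',cv2.resize(c['image'][30:290,180:420,::-1],None,fx=2.3,fy=2.3))"
```

```text
theta 0.791 rad 0.2947 tilt 20.1 Ftan 0.68 F [ 2.13 -1.95 -1.69] q6 0.433 t 14.35 op 0.011
theta 0.79 rad 0.2947 tilt 20.1 Ftan 1.02 F [ 2.36 -0.82 -1.25] q6 0.433 t 14.4 op 0.011
theta 0.789 rad 0.2947 tilt 20.1 Ftan 0.47 F [ 2.21 -1.69 -2.04] q6 0.433 t 14.45 op 0.0113
theta 0.789 rad 0.2947 tilt 20.1 Ftan 0.92 F [ 2.93 -2.12 -2.24] q6 0.433 t 14.5 op 0.011
theta 0.788 rad 0.2947 tilt 20.0 Ftan -0.04 F [ 2.45 -2.18 -3.17] q6 0.433 t 14.55 op 0.011
```

View pics/s10.png

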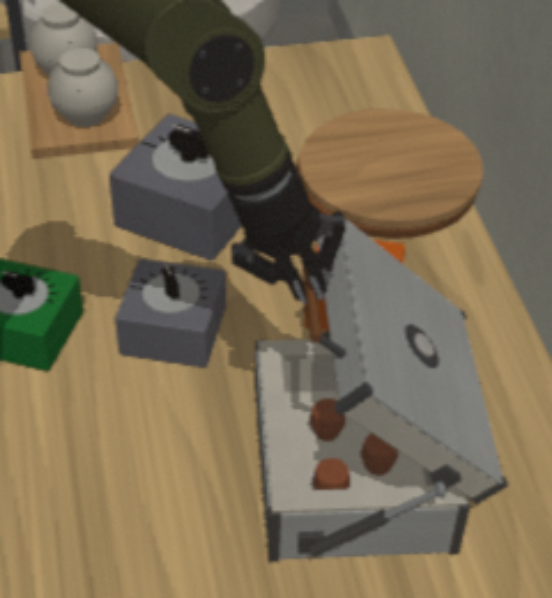

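Request:
drive_tool(targets=[0,0,0,0,0,0,30,0,0,0,0,0,0,30])

```text
t: 14.8
eef_pos: [0.5616, 0.048, 0.3087]
ee_rot: [-0.687, 0.703, 0.077, 0.169]
ft_force: [0.2, 0.1, 1.3]
opening: 0.0301
```

```bash
python3 -c "
from h import *
from bench import r
lid()
c=r.capture('wrist');lid()
import cv2
cv2.imwrite('pics/w11.png',c['image'][:,:,::-1])"
```

```text
theta 0.787 rad 0.295 tilt 20.0 Ftan 1.01 F [0.2  0.07 1.32] q6 0.433 t 14.8 op 0.0301
theta 0.787 rad 0.295 tilt 20.0 Ftan 1.58 F [0.96 0.23 1.34] q6 0.433 t 14.85 op 0.0301
```

View pics/w11.png

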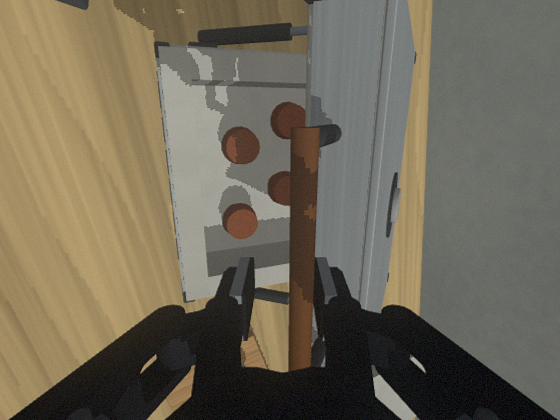

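The bar has moved onto the rear finger at column 305, so the struts are now carrying the lid. I'll open and withdraw fast.

Request:
drive_tool(targets=[0,-35,0,0,0,0,85,0,-55,0,0,0,0,85,-20,-55,0,0,0,0,85,-40,-30,0,0,0,0,85,-50,0,0,0,0,0,85,-50,0,0,0,0,0,85])

```text
t: 15.6
eef_pos: [0.3515, 0.0757, 0.4181]
ee_rot: [-0.687, 0.703, 0.077, 0.169]
ft_force: [-1.1, 0.9, 0.4]
opening: 0.0853
```

```bash
python3 -c "
from h import *
from bench import r
show()
c=r.capture('side');
import cv2
cv2.imwrite('pics/s12.png',c['image'][:,:,::-1])"
```

```text
t 15.6 p [0.3515 0.0757 0.4181] q [-0.723 -0.089  0.159  2.196  0.334  0.788 -0.903] F [-1.09  0.86  0.42] op 0.0853
x heading -7.59 axes
 [[ 0.931  0.34   0.132]
 [-0.124 -0.044  0.991]
 [ 0.342 -0.94   0.001]]
```

View pics/s12.png

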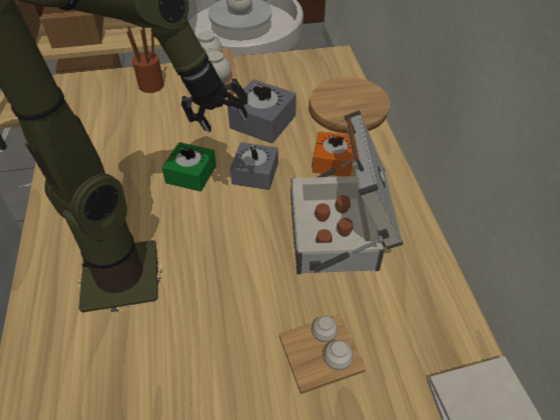

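Request:
drive_tool(targets=[0,0,0,0,0,0,85,0,0,0,0,0,0,85,0,0,0,0,0,0,85,0,0,0,0,0,0,85,0,0,0,0,0,0,85,0,0,0,0,0,0,85,0,0,0,0,0,0,85,0,0,0,0,0,0,85])

```text
t: 16.65
eef_pos: [0.3533, 0.0755, 0.4184]
ee_rot: [-0.687, 0.703, 0.076, 0.169]
ft_force: [0.5, 0.1, 0.2]
opening: 0.085
```

```bash
python3 -c "
from h import *
from bench import r
c=r.capture('side')['image'][:,:,::-1];d=r.capture('scene')['image'][:,:,::-1]
import cv2
p=cv2.imread('pics/side0.png');print('pots diff',cv2.absdiff(p,np.ascontiguousarray(c))[310:390,275:370].max())
a=cv2.resize(c[130:290,220:420],(500,400),interpolation=cv2.INTER_CUBIC);b=cv2.resize(d[205:290,305:390],(300,300),interpolation=cv2.INTER_CUBIC)
cv2.imwrite('pics/s13.png',np.hstack([a,np.vstack([b,np.zeros((100,300,3),np.uint8)])]))"
```

```text
pots diff 7
```

View pics/s13.png

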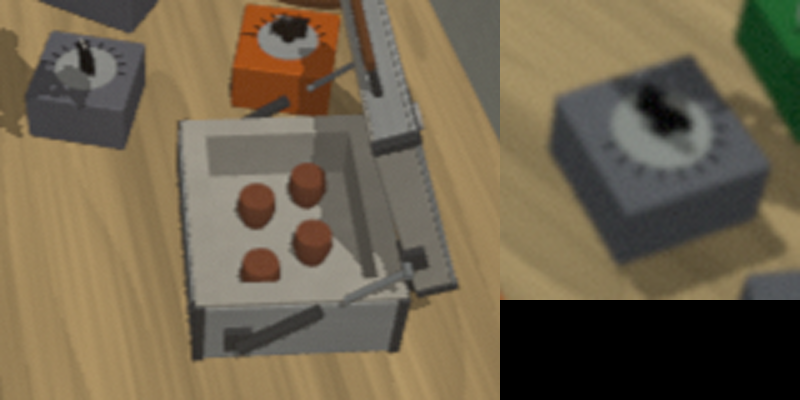

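The lid is fully open and the dial is still at the third click. The pots have not moved and the arm is clear.

```bash
python3 -c "
from bench import r
print(r.hand_in())"
```

```text
the job is handed in; nothing more can be done
None
```

The job is done and handed in, at about 17 s of the 72 s allowed.

- **Dial:** I turned the small grey controller's dial from the seventh click down to the third and let go. The wrist picture after release showed the pointer on the third tick, and it was still there in the last pictures.
- **Lid:** I gripped the bar and raised the lid to about 0.79 rad. The force reading near the balance point was only about 0.5 N, close to the noise. So I opened the fingers slightly, and the bar moved up against the rear finger, which showed the struts had taken over. I then opened fully and withdrew, and the lid rose by itself. It was still standing open in a picture about one second later.
- **Pots:** they look unmoved; the largest pixel difference over the ware board was 7 grey levels out of 255.
- **What disagreed:** my estimate of the hinge position was a few millimetres off. That put up to about 15 N of sideways load on the bar during the lift, which I eased along the way. The lid angles I give are uncertain by a few hundredths of a radian.

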